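Put the lid back on the brooch jar

ROBOT

A 6-joint arm with a two-finger parallel gripper is mounted at the origin on a cart in front of the work surface, level with it; the furniture and walls round the work are solid. World frame = base frame: x ahead of the robot, y to its left, z up, the work surface at z = 0. Lengths are in m, angles in degrees, forces in N, time in s.
With the tool pointing down it reaches from about 0.275 to 0.725 m from the base axis. Payload 15.9 kg.
Tool frame: the origin (TCP) lies between the finger pads; the fingertips stand 14 mm ahead of it and the grasp point (between the pads) lies 5 mm behind it; x points along the fingers, y is the direction in which the jaws open and shut, and the axes are right-handed (so a half turn about x gives the same grasp; the last joint's range is limited). The gripper opens to 85 mm and grips with 20 to 120 N. Pads are 22 mm wide; open, the fingers measure 114 mm over their backs; the gripper's body (76 mm by 85 mm) begins 54 mm behind the grasp point. The pads swing forward as they close: fully open they stand 13 mm farther back than shut.
Start: joints at [-67.494, 12.198, -1.971, 75.831, 0, 90], TCP at [0.191, -0.462, 0.223] pointing down, gripper open.
Joint ranges: [-170.91, 170.91], [-42.67, 98.43], [-65.05, 77.54], [-120.47, 116.71], [-90, 82.35], [-180, 180]. Speed limits (degrees/s): [108.29, 108.29, 136.94, 147.25, 180, 180].

INTERFACE

Orientations are given as [roll, pitch, yaw] about the fixed x, y, z axes, in that order (R = Rz(yaw) Ry(pitch) Rx(roll)).
In Python, from plant import sense, eyes, sign_off, nets gives the robot as it stands.
- The arm moves only by the shell command python3 -m crank 'ROWS' [OPENING] [FORCE]. ROWS is JSON, a list of rows, each an object with "dp": the shift along the tool's x, y, z in units of 40 mm (1.0 is 40 mm), a list of three; "angular": the turn, a rotation vector about the tool's x, y, z in units of 5 degrees (1.0 is 5 degrees), a list of three. In form: [{"dp": [dx, dy, dz], "angular": [ax, ay, az]}, ...]. A call has 1 to 12 rows; each row shifts and turns the commanded pose from where the row before left it, along the tool's axes as they then stand; what a row does not reach is not made up. A row lasts 1/12 s, in which the tool goes at most 41.7 mm and 7.16 degrees, less where a joint would pass 70% of its speed; a pose out of reach is approached as far as the arm can. A call is refused whole if a number of a shift passes 1 or a number of a turn 1, either way. A call with a gripper value outside its range is refused whole. OPENING is the finger opening in mm, from 0 to 85.4, set as the call begins (- or left out, the last holds). The fingers move at their own pace and stop on an object; FORCE is the grip in N (left out, the last holds). Time passes only in rows, so rows that do not move let the fingers close. It gives the time, the measured TCP pose, the force and the opening at its end, in the units of the state.
- sense(): the state, without advancing time (a new reading comes with each control period).
- eyes.capture(name): name is "scene" or "side" or "wrist"; returns the picture (400x640x3 uint8, red, green, blue); there is no depth.
- eyes.get_calibration(name): a dict with "mtx" (3x3 intrinsics, pixels), "extrinsics" (4x4, takes a point from world to camera coordinates). Camera axes: x right, y up, looking along -z (the intrinsics and any distortion apply to the point x, -y, -z); pixel columns grow to the right and rows downward; lengths in m; the calibration is good to about 2 mm. A picture is of the moment at which its call begins: read the wrist's pose just before it. get_calibration takes no time and is no camera call; for the wrist camera it gives the pose at the moment of the call.
- sign_off(): hands the job in, once; it reports no verdict.
Trained networks look in the newest picture that a camera, given by its name, has taken for a name from the list of things; names that differ only in an ending like _2 or _b are one class to them, and where a whole thing is asked for, a point or a joint stands for the part that bears it (a point fixed in the world has none). Each returns a list of dicts, best first, with "score" (0 to 1); they miss things now and then, are a little off and sometimes report something else, mostly with a low value. They report only what shows in the picture. A call takes as long as a camera call.
- nets.recognise(camera, target): "extent" ([left, top, right, bottom] in pixels, round what is visible of it).
- nets.regions_of(camera, target): "mask" (400x640 bool, what is visible of it) and "extent" ([left, top, right, bottom] in pixels, round what is visible of it).
- nets.pinpoint(camera, target): "position" ([column, row] in pixels: a listed point, or the origin of a listed thing).
The state is a dict: "time": time; "joint_pos": joint angles; "qd": joint speeds; "effort": joint torques, N m; "eef_pos": TCP position; "eef_rot": TCP orientation; "contact_force": force on the tool from outside, world axes, zero at the start; "ft_torque": the same for the moment, N m; "gripper_width": opening from 0.0 (shut) to 1.0 (fully open).
Only numpy, scipy, OpenCV 4.12 (cv2) and the standard library are available. Lean on these libraries where they do the work, as an engineer would, in place of code of your own. Each camera call takes 0.05 s, during which the arm holds its last target.

TASK

Take the wooden lid from the little roofed display stand and put it on the open jar it fits, the wider of the two white jars: lower it gently right down to the rim before you let go, do not drop it, so that it sits fully down, level and centred. Leave both jars standing where they are and do not disturb the things around them.

Things in the scene. Friction and masses are not known exactly. Their poses are not given: they have to be found in the camera images.
- jar_lid: loose round lid of brown wood, 0.12 kg. Origin: centre of its underside, z up through the handle. Upwards: a boss 69 mm in diameter, 8 mm deep, lower edge tapered to 65 mm; a flange 92 mm in diameter, 8 to 15 mm above the origin; a flat-sided bar handle in the middle, 40 mm long (along x), 24 mm wide (along y), 15 to 47 mm up. At the start it lies on the stand's slope
- lid_grip (a point): point inside the lid's handle, 38 mm above the lid's origin, 23 mm above the flange's top face; axes as the lid's
- lid_seat (a point): centre of the flange's underside, the face that must rest on the jar's rim; 8 mm above the lid's origin; axes as the lid's
- display_stand: fixed stand of light wood, 135 (x) x 130 (y) x 195 mm, origin in the middle of its underside; front (-x) roughly to the robot. Its slope, rising to the back at 38 degrees, is open to the front and sides. A flat roof, underside 185 mm up, 140 mm wide, reaches forward to x = -20 mm and leaves no room for a gripper straight above the handle (at x = -35, z = 85 mm)
- rest (a point): centre of the lid's place on the stand's slope, where the lid's origin lies at the start, the lid's z tilted 38 degrees towards the stand's front, its x up the slope, its y level. Two pegs below the lid (33 mm either side of the middle, 39 mm down the slope, 2 mm higher than the flange) keep it from sliding; it comes away freely along its own z
- wide_jar: the wider white ceramic jar, open, loose, 0.6 kg, 84 mm outer and 76 mm inner diameter, 80 mm high, wall 4 mm; some flower brooches lie fixed in its bottom, up to 24 mm high. Origin: centre of its underside, z up.
- wide_jar_rim (a point): centre of the wide jar's mouth, at the height of its rim (80 mm); z up
- narrow_jar: the narrower white ceramic jar, open, loose, 0.45 kg, 66 mm outer diameter, 65 mm high; too narrow for the lid. The two jars may stand in either order. Origin: centre of its underside.
- front_candle_0: boxed painted candle, 63 x 63 x 66 mm, behind the jars; origin: centre of its underside
- front_candle_1: boxed painted candle, 56 x 56 x 66 mm, behind the jars; origin: centre of its underside
- front_candle_4: boxed painted candle, 55 x 55 x 66 mm, behind the jars; origin: centre of its underside
- peg_doll_0: turned wooden doll, 35 mm across, 112 mm high, to the left of the candles; origin: centre of its underside
- peg_doll_1: turned wooden doll, 30 mm across, 100 mm high, to the left of the candles; origin: centre of its underside
- stamp: wooden hand stamp, 26 x 45 x 67 mm, on the counter between the two jars; origin: centre of its underside
- pink_sachet: flat flowered sachet, 66 x 98 x 9 mm, at the left end of the counter; origin: centre of its underside

How it is judged:
By the outcome, as a careful person would: the job done as asked, in the order asked, and still so for the second after the job is handed in, with the robot touching nothing.
It also fails if it takes over 42 s, if anything falls off the work surface, if the arm or the gripper's body presses on something with over 40 N, if the wrist force passes 120 N, or if a joint passes its speed limit or range.

## Working session

There is one attempt and no reset: what is moved stays moved. The work goes in short steps, Python scripts to look and compute and a shell command to move; the robot and the scene stay as the last step left them, time stands still between calls to the robot, and variables do not carry over. Pictures are saved under pics/ and viewed, and the job is handed in when it is done.

```bash
ls; mkdir -p pics
python3 - <<'E'
from plant import sense, eyes, nets
import cv2
print(sense())
for n in ["scene","side","wrist"]:
    im=eyes.capture(n); cv2.imwrite(f"pics/{n}0.png",im[:,:,::-1])
    c=eyes.get_calibration(n); print(n,c)
E
```

```text
pics
{'time': 0.0, 'joint_pos': array([-6.74941654e+01,  1.22250448e+01, -2.00682321e+00,  7.58307507e+01,
        9.65934285e-04,  9.00012736e+01]), 'qd': array([-0.04775309, -0.04493123,  0.06951585, -0.10032419,  0.00366533,
        0.02278327]), 'effort': array([ 3.21653417e-03, -6.86168861e+01,  4.87117553e+01,  1.77978503e-02,
        1.21674279e-04, -8.18237957e-07]), 'eef_pos': array([ 0.19126643, -0.46161079,  0.22252387]), 'eef_rot': array([-90.88248061,  89.93737384, 111.62207987]), 'contact_force': array([-0.83392844,  0.68522805,  0.95977513]), 'ft_torque': array([-0.00957832,  0.01667977,  0.03847538]), 'gripper_width': 1.0005847531903138}
scene {'mtx': array([[363.45306862,   0.        , 318.55463864],
       [  0.        , 363.45306862, 201.65866848],
       [  0.        ,   0.        ,   1.        ]]), 'extrinsics': array([[-0.66794369, -0.74403676,  0.01614068,  0.50223943],
       [ 0.42917468, -0.36738288,  0.82512963, -0.21800729],
       [-0.60799698,  0.5580673 ,  0.56471282, -0.67655173],
       [ 0.        ,  0.        ,  0.        ,  1.        ]])}
side {'mt
[... 243 characters left out ...]
0.03485096, -0.60120623,  0.79833357,  0.02012378],
       [-0.06006324,  0.79611486,  0.60215741, -1.02364107],
       [ 0.        ,  0.        ,  0.        ,  1.        ]])}
wrist {'mtx': array([[304.12043173,   0.        , 322.18836046],
       [  0.        , 304.12043173, 200.90461365],
       [  0.        ,   0.        ,   1.        ]]), 'extrinsics': array([[ 3.82405146e-01, -9.23994629e-01, -4.79330693e-04,
        -4.99369565e-01],
       [ 8.84698797e-01,  3.66291719e-01, -2.88337330e-01,
         3.64824243e-02],
       [ 2.66597719e-01,  1.09837615e-01,  9.57528775e-01,
        -3.79372502e-01],
       [ 0.00000000e+00,  0.00000000e+00,  0.00000000e+00,
         1.00000000e+00]])}
```

View pics/scene0.png

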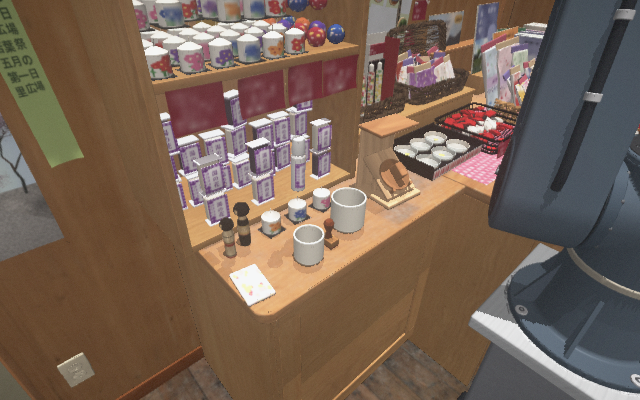

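View pics/side0.png

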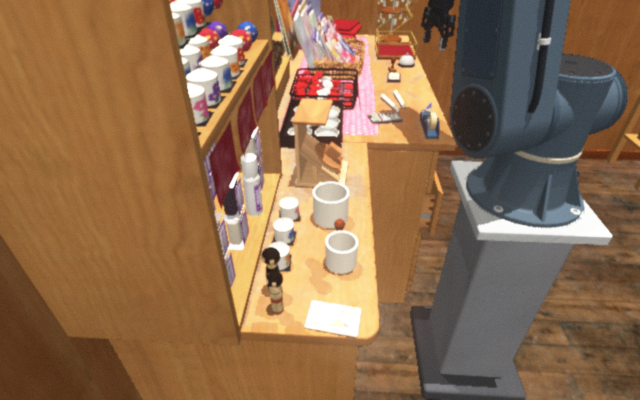

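View pics/wrist0.png

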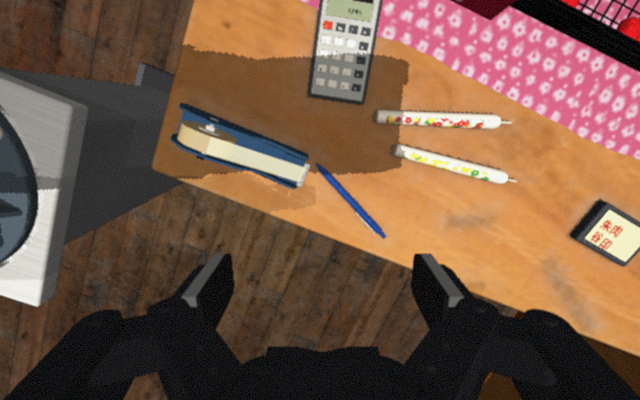

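The scene view shows the wide jar at about (348,210), the narrow jar at about (308,244), and the stand with the lid at about (393,170). Next I'll measure them with the nets from both fixed cameras.

```bash
cat > h.py <<'E'
import numpy as np, cv2
from plant import sense, eyes, nets
from scipy.spatial.transform import Rotation as R
def P(n,c=None):
    c=c or eyes.get_calibration(n); return c["mtx"],c["extrinsics"]
def proj(n,X,c=None):
    K,E=P(n,c); p=np.atleast_2d(X)@E[:3,:3].T+E[:3,3]; p=p*[1,-1,-1]; q=p@K.T; return q[:,:2]/q[:,2:]
def ray(n,uv,c=None):
    K,E=P(n,c); d=np.linalg.inv(K)@[uv[0],uv[1],1]; d=d*[1,-1,-1]; Rm=E[:3,:3]
    o=-Rm.T@E[:3,3]; d=Rm.T@d; return o,d/np.linalg.norm(d)
def tri(rays):
    A=0;b=0
    for o,d in rays:
        M=np.eye(3)-np.outer(d,d);A=A+M;b=b+M@o
    x=np.linalg.solve(A,b); return x,[np.linalg.norm((np.eye(3)-np.outer(d,d))@(x-o)) for o,d in rays]
def atz(n,uv,z,c=None):
    o,d=ray(n,uv,c); return o+d*(z-o[2])/d[2]
E
python3 - <<'E'
from h import *
for t in ["wide_jar_rim","wide_jar","narrow_jar","lid_grip","lid_seat","jar_lid","rest","display_stand","stamp","peg_doll_0"]:
    rs=[]
    for n in ["scene","side"]:
        r=nets.pinpoint(n,t)
        print(t,n,[(np.round(a["position"],1),round(a["score"],2)) for a in r[:2]])
        if r: rs.append(ray(n,r[0]["position"]))
    if len(rs)==2: x,e=tri(rs);print("   ",np.round(x,4),np.round(e,4))
print(sense()["time"])
E
```

```text
wide_jar_rim scene []
wide_jar_rim side [(array([329.5, 194. ]), 0.83), (array([287.9, 217.1]), 0.62)]
wide_jar scene [(array([347.4, 220.5]), 0.8)]
wide_jar side [(array([329.2, 218.4]), 0.6)]
    [0.4993 0.1322 0.0022] [0.0038 0.0038]
narrow_jar scene [(array([308.3, 255. ]), 0.91)]
narrow_jar side [(array([337.4, 263.8]), 0.8)]
    [ 0.4751  0.2798 -0.0039] [0.0011 0.0011]
lid_grip scene [(array([401.8, 170.9]), 0.58)]
lid_grip side [(array([337.4, 147.5]), 0.93)]
    [ 0.4855 -0.0527  0.0884] [0.0022 0.0022]
lid_seat scene [(array([390.5, 175.1]), 0.62)]
lid_seat side [(array([327.6, 155.5]), 0.68)]
    [ 0.5111 -0.042   0.0688] [0.0026 0.0026]
jar_lid scene [(array([391.9, 176.6]), 0.63)]
jar_lid side [(array([327.8, 155.6]), 0.9), (array([332. , 218.6]), 0.36)]
    [ 0.5107 -0.0492  0.0629] [0.0038 0.0038]
rest scene [(array([392.6, 173.4]), 0.88), (array([232.1, 254.3]), 0.48)]
rest side [(array([325.8, 159.9]), 0.77)]
    [ 0.5172 -0.0563  0.0564] [0.0062 0.0062]
display_stand scene [(array([383.1, 192.6]), 0.74)]
display_stand side [(array([278.7, 261.9]), 0.62), (array([322.3, 174. ]), 0.6)]
    [ 0.5938  0.0204 -0.1019] [0.1305 0.1305]
stamp scene [(array([327.6, 243.7]), 0.59)]
stamp side []
peg_doll_0 scene [(array([231.6, 256.5]), 0.75), (array([245.4, 243.2]), 0.72)]
peg_doll_0 side [(array([279.8, 313.4]), 0.73)]
    [ 0.5801  0.4131 -0.0027] [0.0025 0.0025]
1.15
```

Run:
```python
import cv2
a=cv2.imread("pics/scene0.png")[100:230,290:450]; cv2.imwrite("pics/zs.png",cv2.resize(a,None,fx=4.8,fy=4.5,interpolation=cv2.INTER_CUBIC))
a=cv2.imread("pics/side0.png")[80:240,250:400]; cv2.imwrite("pics/zd.png",cv2.resize(a,None,fx=3.75,fy=3.75,interpolation=cv2.INTER_CUBIC))
```

```text
(no output)
```

View pics/zs.png

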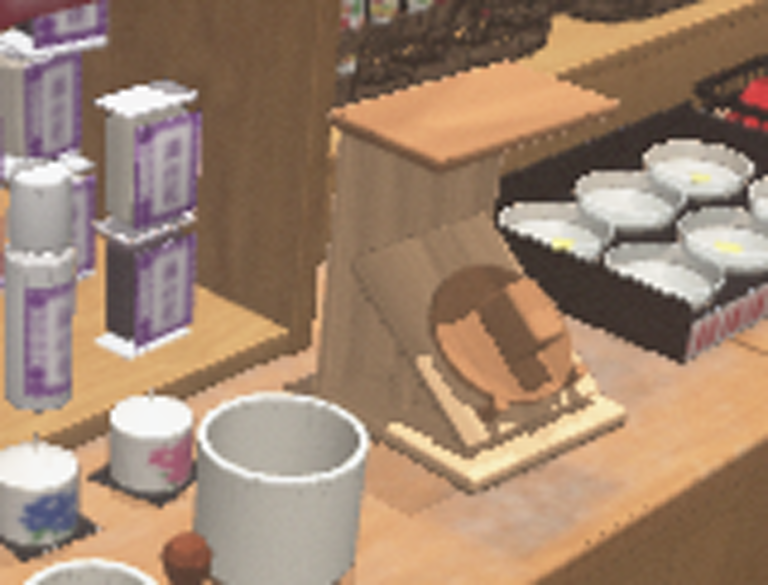

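View pics/zd.png

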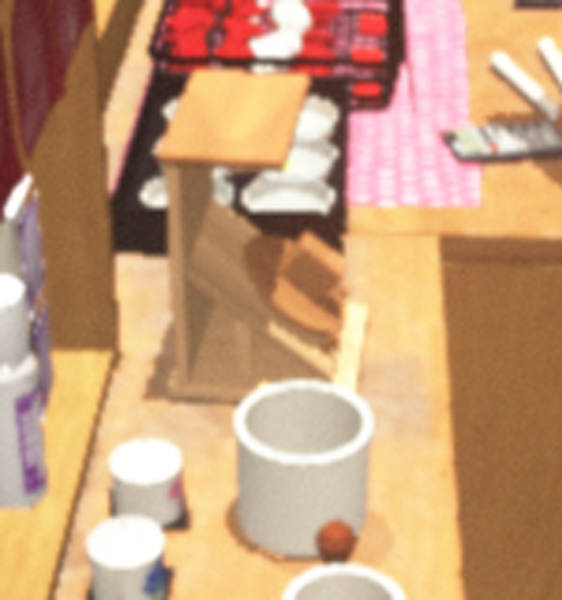

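Run:
```python
from h import *
from scipy.optimize import least_squares
S=lambda u,v:(290+u/4.8,100+v/4.5)
D=lambda u,v:(250+u/3.75,80+v/3.75)
# jar rim
t=np.linspace(0,2*np.pi,180)
def ext(n,c,r,z):
    p=proj(n,np.c_[c[0]+r*np.cos(t),c[1]+r*np.sin(t),0*t+z]); return np.r_[p.min(0),p.max(0)]
obs={"scene":np.r_[S(197,393),S(368,487)],"side":np.r_[D(235,380),D(374,465)]}
for ns in (["scene"],["side"],["scene","side"]):
    f=lambda c:np.concatenate([ext(n,c,.042,.08)-obs[n] for n in ns])
    r=least_squares(f,[.5,.13]);print("rim",ns,r.x.round(4),r.fun.round(1))
# stand
so=[((-.02,.07,.195),"scene",S(443,161)),((-.02,-.07,.195),"scene",S(618,102)),((-.02,.07,.195),"side",D(283,162)),((-.02,-.07,.195),"side",D(308,75)),
((-.0675,.065,0),"scene",S(475,490)),((-.0675,-.065,0),"scene",S(627,415)),]
for b,n,uv in so: print(b,n,atz(n,uv,b[2]).round(4))
for b,n,uv in [((.0675,.07,.195),"scene",S(333,115)),((.0675,-.07,.195),"scene",S(515,66)),((.0675,.07,.195),"side",D(163,155)),((.0675,-.07,.195),"side",D(190,70))]:print("back",n,atz(n,uv,b[2]).round(4))
def W(q,b):
    c,s=np.cos(q[2]),np.sin(q[2]); return np.array([q[0]+c*b[0]-s*b[1],q[1]+s*b[0]+c*b[1],b[2]])
f=lambda q:np.concatenate([proj(n,W(q,b))[0]-uv for b,n,uv in so])
r=least_squares(f,[.5,-.05,0],loss="soft_l1");q=r.x
print("stand",q[:2].round(4),np.degrees(q[2]).round(2),r.fun.reshape(-1,2).round(1))
print("grip",W(q,(-.035,0,.085)).round(4),"rest",W(q,(-.0116,0,.0551)).round(4))
# things
for nm,z in [("front_candle_0",.066)]: pass
print(atz("side",(245,335),0),atz("side",(270,40),0.3))
```

```text
rim ['scene'] [0.4947 0.1369] [-0.1  0.6  0.1 -0.5]
rim ['side'] [0.4949 0.1378] [ 0.3  0.7 -0.3 -0.6]
rim ['scene', 'side'] [0.4947 0.1372] [-0.2  0.6 -0.  -0.5  0.4  0.6 -0.2 -0.7]
(-0.02, 0.07, 0.195) scene [0.5126 0.014  0.195 ]
(-0.02, -0.07, 0.195) scene [ 0.5048 -0.123   0.195 ]
(-0.02, 0.07, 0.195) side [0.5148 0.0177 0.195 ]
(-0.02, -0.07, 0.195) side [ 0.5041 -0.1221  0.195 ]
(-0.0675, 0.065, 0) scene [0.4681 0.0053 0.    ]
(-0.0675, -0.065, 0) scene [ 0.4613 -0.1271  0.    ]
back scene [0.5906 0.0102 0.195 ]
back scene [ 0.5761 -0.1252  0.195 ]
back side [0.5919 0.0115 0.195 ]
back side [ 0.5886 -0.127   0.195 ]
stand [ 0.5298 -0.0586] -3.19 [[ 0.1 -0.3]
 [ 0.6 -0.5]
 [ 0.5 -1. ]
 [-0.6 -0.8]
 [-0.5  1. ]
 [-0.8  1.3]]
grip [ 0.4949 -0.0567  0.085 ] rest [ 0.5182 -0.058   0.0551]
[0.63381118 0.46749111 0.        ] [ 0.6913051  -0.29697386  0.3       ]
```

```bash
A='{"dp":[0,0,0],"angular":[-1,0,0]}'; python3 -m crank '[{"dp":[0,0,0],"angular":[-1,0,0]},{"dp":[0,0,0],"angular":[-1,0,0]},{"dp":[0,0,0],"angular":[-1,0,0]},{"dp":[0,0,0],"angular":[-1,0,0]},{"dp":[0,0,0],"angular":[-1,0,0]},{"dp":[0,0,0],"angular":[-1,0,0]},{"dp":[0,0,0],"angular":[-1,0,0]},{"dp":[0,0,0],"angular":[-1,0,0]},{"dp":[0,0,0],"angular":[-1,0,0]},{"dp":[0,0,0],"angular":[-1,0,0]},{"dp":[0,0,0],"angular":[-1,0,0]},{"dp":[0,0,0],"angular":[-1,0,0]}]' 60
python3 -m crank '[{"dp":[0,0,0],"angular":[-1,0,0]},{"dp":[0,0,0],"angular":[-1,0,0]},{"dp":[0,0,0],"angular":[-1,0,0]},{"dp":[0,0,0],"angular":[-1,0,0]},{"dp":[0,0,0],"angular":[-1,0,0]},{"dp":[0,0,0],"angular":[-1,0,0]},{"dp":[0,0,0],"angular":[-1,0,0]},{"dp":[0,0,0],"angular":[-1,0,0]},{"dp":[0,0,0],"angular":[-1,0,0]},{"dp":[0,0,0],"angular":[-1,0,0]},{"dp":[0,0,0],"angular":[-1,0,0]},{"dp":[0,0,0],"angular":[-1,0,0]}]'
cat >> h.py <<'E'
def Rt(roll,pitch,yaw): return R.from_euler("xyz",[roll,pitch,yaw],degrees=True)
def plan(p,rot,n=1,s=None):
    s=s or sense(); T0=R.from_euler("xyz",s["eef_rot"],degrees=True)
    d=T0.inv().apply(np.array(p)-s["eef_pos"])/.04; w=np.degrees((T0.inv()*rot).as_rotvec())/5
    # constant-twist version
    wr=(T0.inv()*rot).as_rotvec(); th=np.linalg.norm(wr); K=np.array([[0,-wr[2],wr[1]],[wr[2],0,-wr[0]],[-wr[1],wr[0],0]])
    V=np.eye(3)+(K*(1-np.cos(th))/th**2+K@K*(th-np.sin(th))/th**3 if th>1e-6 else 0)
    v=np.linalg.solve(V,d)
    print("straight dp",d.round(3),"w",w.round(3),"| twist dp",v.round(3), "per row /%d:"%n,(v/n).round(3),(w/n).round(3))
E
python3 - <<'E'
from h import *
s=sense();print(s["time"],s["joint_pos"].round(1),s["eef_pos"].round(4))
yaw=-3.2;Rg=Rt(0,52,yaw);lz=-Rg.apply([1,0,0]); g=np.array([.4949,-.0567,.085]);pre=g+.10*lz
print(lz,pre)
plan(pre,Rt(0,90,yaw),12); plan(pre,Rg,12)
E
```

```text
time: 2.15
eef_pos: [0.1914, -0.4619, 0.223]
eef_rot: [38.2, 90.0, -59.1]
contact_force: [0.5, -1.4, 0.0]
gripper_width: 0.703
time: 3.15
eef_pos: [0.1914, -0.4619, 0.223]
eef_rot: [-38.2, 90.0, -75.5]
contact_force: [-0.4, 0.2, -0.2]
gripper_width: 0.703
3.15 [-67.5  12.2  -2.   75.8  -0.  -30.2] [ 0.1914 -0.4619  0.223 ]
[-0.61470151  0.03436715  0.78801075] [ 0.43342985 -0.05326328  0.16380108]
straight dp [ 1.481 11.795 -1.367] w [-6.81  0.    0.  ] | twist dp [ 1.481 11.852  2.178] per row /12: [0.123 0.988 0.182] [-0.567  0.     0.   ]
straight dp [ 1.481 11.795 -1.367] w [-6.555 -7.372  2.257] | twist dp [ 2.526 11.736  1.476] per row /12: [0.21  0.978 0.123] [-0.546 -0.614  0.188]
```

```bash
python3 -m crank '[{"dp":[0.12,0.84,0.1],"angular":[-0.47,-0.53,0.16]},{"dp":[0.12,0.84,0.1],"angular":[-0.47,-0.53,0.16]},{"dp":[0.12,0.84,0.1],"angular":[-0.47,-0.53,0.16]},{"dp":[0.12,0.84,0.1],"angular":[-0.47,-0.53,0.16]},{"dp":[0.12,0.84,0.1],"angular":[-0.47,-0.53,0.16]},{"dp":[0.12,0.84,0.1],"angular":[-0.47,-0.53,0.16]},{"dp":[0.12,0.84,0.1],"angular":[-0.47,-0.53,0.16]},{"dp":[0.12,0.84,0.1],"angular":[-0.47,-0.53,0.16]},{"dp":[0.12,0.84,0.1],"angular":[-0.47,-0.53,0.16]},{"dp":[0.12,0.84,0.1],"angular":[-0.47,-0.53,0.16]},{"dp":[0.12,0.84,0.1],"angular":[-0.47,-0.53,0.16]},{"dp":[0.12,0.84,0.1],"angular":[-0.47,-0.53,0.16]}]'
python3 - <<'E'
from h import *
s=sense();print(s["time"],s["joint_pos"].round(1),s["eef_pos"].round(4))
yaw=-3.2;Rg=Rt(0,52,yaw);lz=-Rg.apply([1,0,0]); g=np.array([.4949,-.0567,.085]);pre=g+.12*lz
print(pre); plan(pre,Rg,3)
E
```

```text
time: 4.15
eef_pos: [0.41, -0.1189, 0.1947]
eef_rot: [2.3, 56.9, -6.1]
contact_force: [1.2, -0.5, -0.4]
gripper_width: 0.706
4.15 [-23.1 -25.  -49.   34.1   9.2 -12.1] [ 0.41   -0.1189  0.1947]
[ 0.42113582 -0.05257594  0.17956129]
straight dp [ 0.371  1.673 -0.188] w [-0.931 -0.981  0.359] | twist dp [ 0.39   1.674 -0.137] per row /3: [ 0.13   0.558 -0.046] [-0.31  -0.327  0.12 ]
```

```bash
python3 -m crank '[{"dp":[0.13,0.558,-0.046],"angular":[-0.31,-0.327,0.12]},{"dp":[0.13,0.558,-0.046],"angular":[-0.31,-0.327,0.12]},{"dp":[0.13,0.558,-0.046],"angular":[-0.31,-0.327,0.12]},{"dp":[0,0,0],"angular":[0,0,0]},{"dp":[0,0,0],"angular":[0,0,0]}]'
python3 - <<'E'
from h import *
s=sense();c=eyes.get_calibration("wrist");print(s["joint_pos"].round(1),s["eef_pos"].round(4),s["eef_rot"].round(2),s["gripper_width"])
im=eyes.capture("wrist")
for t in ["lid_grip","lid_seat","rest","jar_lid"]:
    r=nets.pinpoint("wrist",t); print(t,[(np.round(a["position"],1),round(a["score"],2)) for a in r[:2]])
Q=Rt(0,0,-3.2).as_matrix(); st=np.array([.5298,-.0586,0]); Rl=Rt(0,-38,0).as_matrix()
L=np.array([-.0116,0,.0551])
def lid(p): return st+(Q@(Rl@np.atleast_2d(p).T+L[:,None])).T
t=np.linspace(0,2*np.pi,60)
o=im[:,:,::-1].copy()
def dr(pts,col):
    cv2.polylines(o,[proj("wrist",pts,c).round().astype(int)],True,col,1)
dr(lid(np.c_[.046*np.cos(t),.046*np.sin(t),0*t+.015]),(0,255,0))
dr(lid([[-.02,-.012,.047],[.02,-.012,.047],[.02,.012,.047],[-.02,.012,.047]]),(255,0,0))
dr(st+(Q@np.array([[-.02,.07,.195],[-.02,-.07,.195],[.0675,-.07,.195],[.0675,.07,.195]]).T).T,(0,0,255))
dr(st+(Q@np.array([[-.0675,.065,0],[-.0675,-.065,0],[.0675,-.065,0],[.0675,.065,0]]).T).T,(0,255,255))
print(proj("wrist",lid([[0,0,.038],[0,0,.008]]),c))
cv2.imwrite("pics/w1.png",o);cv2.imwrite("pics/w1raw.png",im[:,:,::-1])
E
```

```text
time: 4.57
eef_pos: [0.4211, -0.0529, 0.1791]
eef_rot: [0.0, 52.2, -3.1]
contact_force: [0.1, -0.8, -0.2]
gripper_width: 0.705
[-10.7 -29.3 -56.6  25.1   4.7  -6. ] [ 0.4211 -0.0529  0.1791] [ 3.00e-02  5.22e+01 -3.11e+00] 0.7047919383303207
lid_grip [(array([321.8, 192.2]), 0.71)]
lid_seat [(array([326.1, 183.8]), 0.63)]
rest [(array([601.1, 102.7]), 0.25)]
jar_lid [(array([322. , 184.5]), 0.77)]
[[321.95301917 192.86219029]
 [321.95658226 185.16773917]]
```

View pics/w1.png

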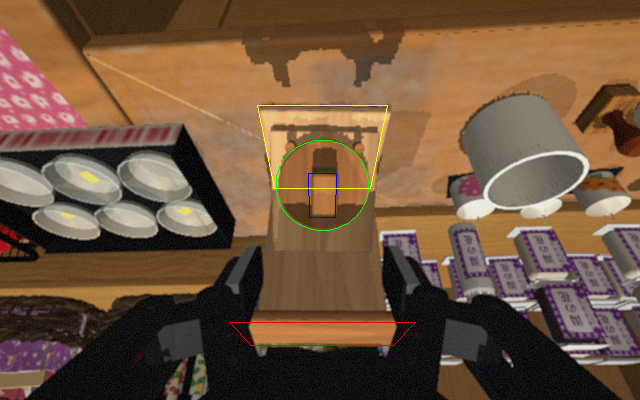

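Run:
```python
import cv2
for f in ["w1","w1raw"]:
    a=cv2.imread(f"pics/{f}.png")[90:360,220:420]; cv2.imwrite(f"pics/{f}z.png",cv2.resize(a,None,fx=2,fy=2.2))
a=cv2.hconcat([cv2.imread("pics/w1z.png"),cv2.imread("pics/w1rawz.png")]);cv2.imwrite("pics/w1c.png",a)
```

```text
(no output)
```

View pics/w1c.png

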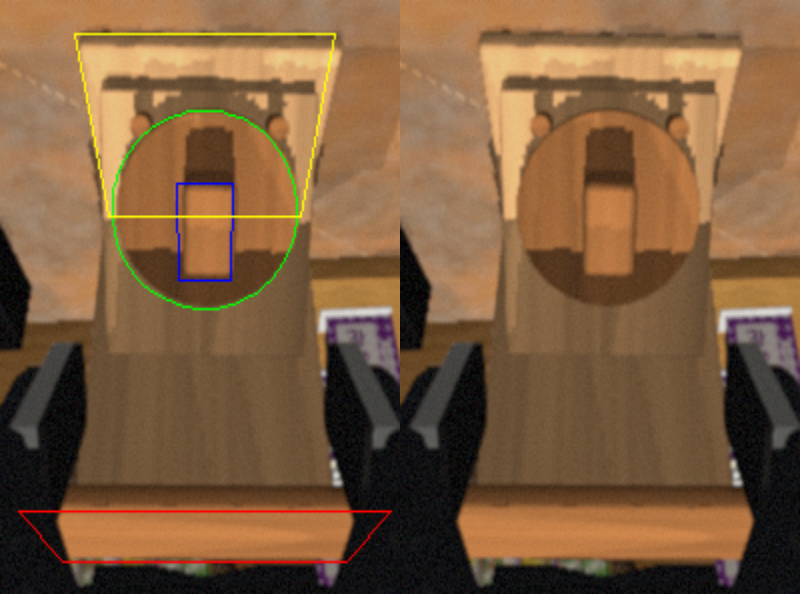

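Run:
```python
from h import *
from scipy.optimize import least_squares
c=eyes.get_calibration("wrist")
Q=Rt(0,0,-3.2).as_matrix(); Rl=Rt(0,-38,0).as_matrix(); L=np.array([-.0116,0,.0551]);st=np.array([.5298,-.0586,0])
t=np.linspace(0,2*np.pi,200)
def lid(p,d): return st+d+(Q@(Rl@np.atleast_2d(p).T+L[:,None])).T
def f(d):
    p=proj("wrist",lid(np.c_[.046*np.cos(t),.046*np.sin(t),0*t+.015],d),c)
    h=proj("wrist",lid([[-.02,0,.047],[.02,0,.047]],d),c)
    h=np.r_[h[:,0].mean()-(220+209/2),h[0,1]-(90+184/2.2),h[1,1]-(90+276/2.2)]
    return np.r_[p.min(0)-[279,140],p.max(0)-[370,228.2],h, np.array(d)*0]
r=least_squares(f,[0,0,0]);print((r.x*1000).round(2),f([0,0,0]).round(1),r.fun.round(1))
d2=least_squares(lambda d:f([d[0],d[1],0]),[0,0]);print((d2.x*1000).round(2),d2.fun.round(1))
print(sense()["time"])
```

```text
[ 5.55 -0.26 -3.67] [-1.  -1.4  0.8  0.8  0.1 -1.4  0.   0.   0.   0. ] [ 0.   0.2 -0.2  0.4  0.1 -0.5 -0.1  0.  -0.  -0. ]
[ 1.12 -0.04] [-0.8 -0.5  0.7  1.3  0.1 -0.6  0.7  0.  -0.   0. ]
4.8167
```

Run:
```python
from h import *
Rg=Rt(0,52,-3.2);lz=-Rg.apply([1,0,0]); g=np.array([.496,-.0567,.0845]);plan(g+.037*lz,Rg,4)
```

```text
straight dp [2.095 0.064 0.003] w [-0.033 -0.037  0.02 ] | twist dp [ 2.095  0.062 -0.   ] per row /4: [ 0.524  0.016 -0.   ] [-0.008 -0.009  0.005]
```

```bash
python3 -m crank '[{"dp":[0.52,0.016,0],"angular":[-0.008,-0.01,0.005]},{"dp":[0.52,0.016,0],"angular":[-0.008,-0.01,0.005]},{"dp":[0.52,0.016,0],"angular":[-0.008,-0.01,0.005]},{"dp":[0.52,0.016,0],"angular":[-0.008,-0.01,0.005]},{"dp":[0,0,0],"angular":[0,0,0]},{"dp":[0,0,0],"angular":[0,0,0]}]'
python3 - <<'E'
from h import *
Rg=Rt(0,52,-3.2);lz=-Rg.apply([1,0,0]); g=np.array([.496,-.0567,.0845]);plan(g-.003*lz,Rg,4)
c=eyes.get_calibration("wrist")
for n in ["wrist","side"]: cv2.imwrite(f"pics/{n}2.png",eyes.capture(n)[:,:,::-1])
print(proj("wrist",[g,g-.023*lz],c))
for t in ["lid_grip","lid_seat"]:
    r=nets.pinpoint("wrist",t); print(t,[(np.round(a["position"],1),round(a["score"],2)) for a in r[:2]])
E
```

```text
time: 5.32
eef_pos: [0.472, -0.0549, 0.1126]
eef_rot: [0.0, 52.2, -3.1]
contact_force: [-0.3, 0.2, 0.8]
gripper_width: 0.703
straight dp [ 0.998 -0.013  0.044] w [ 0.003 -0.033 -0.008] | twist dp [ 0.998 -0.013  0.042] per row /4: [ 0.249 -0.003  0.011] [ 0.001 -0.008 -0.002]
[[320.65040169 227.36649017]
 [320.79254504 215.78253996]]
lid_grip [(array([322.9, 224.9]), 0.56)]
lid_seat []
```

View pics/wrist2.png

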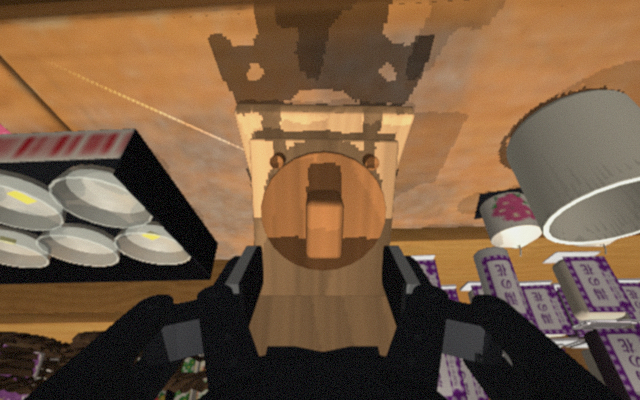

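View pics/side2.png

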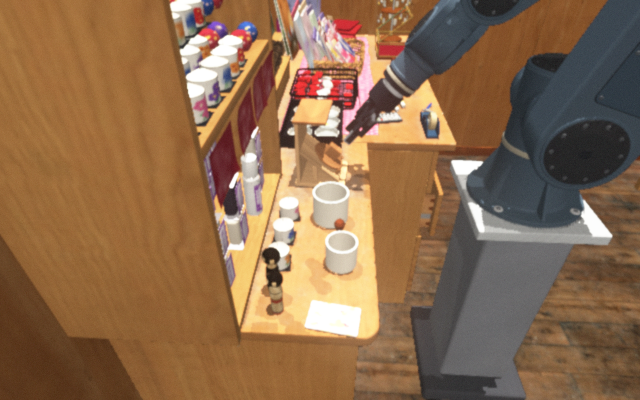

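Run:
```python
from h import *
from scipy.optimize import least_squares
a=cv2.imread("pics/wrist2.png")[140:285,235:415];cv2.imwrite("pics/w2z.png",cv2.resize(a,None,fx=4,fy=4))
```

```text
(no output)
```

View pics/w2z.png

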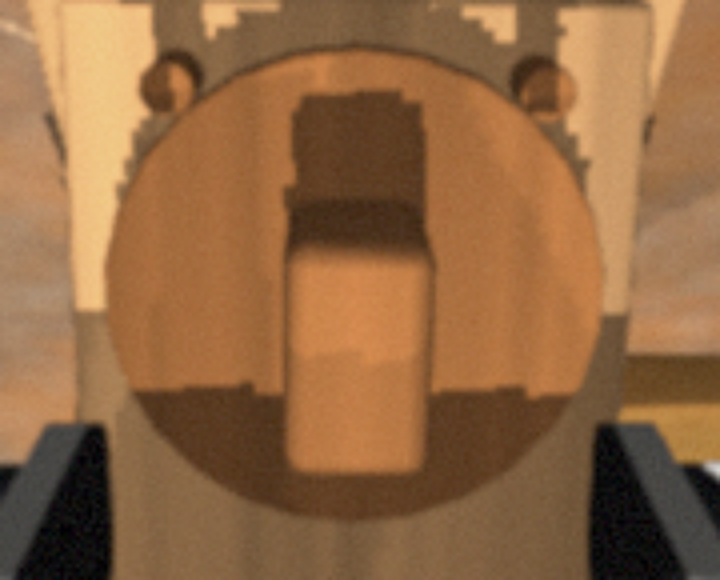

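Run:
```python
from h import *
from scipy.optimize import least_squares
c=eyes.get_calibration("wrist")
Q=Rt(0,0,-3.2).as_matrix(); Rl=Rt(0,-38,0).as_matrix(); L=np.array([-.0116,0,.0551]);st=np.array([.5298,-.0586,0])
t=np.linspace(0,2*np.pi,200)
def lid(p,d): return st+d+(Q@(Rl@np.atleast_2d(p).T+L[:,None])).T
def f(d):
    p=proj("wrist",lid(np.c_[.046*np.cos(t),.046*np.sin(t),0*t+.015],d),c)
    return np.r_[p.min(0)-[261.75,151.25],p.max(0)-[385.5,270]]
r=least_squares(f,[0,0,0]);print((r.x*1000).round(2),f([0,0,0]).round(1),r.fun.round(1))
d2=least_squares(lambda d:f([d[0],d[1],0]),[0,0]);print((d2.x*1000).round(2),d2.fun.round(1))
print(proj("wrist",lid([[-.02,-.012,.045],[.02,-.012,.045],[.02,.012,.045],[-.02,.012,.045]],r.x),c))
print("obs",235+np.array([286,433,424,290])/4,140+np.array([250,250,475,475])/4)
```

```text
[ 3.11  2.12 -0.02] [-4.2 -2.6 -2.  -2. ] [-0.4  0.4  0.4 -0.5]
[3.08 2.12] [-0.4  0.4  0.4 -0.5]
[[304.75175687 199.84140507]
 [305.70969677 257.51099341]
 [341.83352488 257.53147644]
 [343.08126703 199.86643977]]
obs [306.5  343.25 341.   307.5 ] [202.5  202.5  258.75 258.75]
```

Run:
```python
from h import *
Rg=Rt(0,52,-3.2);lz=-Rg.apply([1,0,0]); g=np.array([.4975,-.0550,.0848]);plan(g-.003*lz,Rg,4)
```

```text
straight dp [1.047 0.027 0.02 ] w [ 0.011  0.02  -0.007] | twist dp [1.047 0.027 0.021] per row /4: [0.262 0.007 0.005] [ 0.003  0.005 -0.002]
```

```bash
python3 -m crank '[{"dp":[0.26,0.007,0.005],"angular":[0,0,0]},{"dp":[0.26,0.007,0.005],"angular":[0,0,0]},{"dp":[0.26,0.007,0.005],"angular":[0,0,0]},{"dp":[0.26,0.007,0.005],"angular":[0,0,0]},{"dp":[0,0,0],"angular":[0,0,0]}]'
python3 -m crank '[{"dp":[0,0,0],"angular":[0,0,0]},{"dp":[0,0,0],"angular":[0,0,0]},{"dp":[0,0,0],"angular":[0,0,0]},{"dp":[0,0,0],"angular":[0,0,0]},{"dp":[0,0,0],"angular":[0,0,0]},{"dp":[0,0,0],"angular":[0,0,0]},{"dp":[0,0,0],"angular":[0,0,0]},{"dp":[0,0,0],"angular":[0,0,0]}]' 0 40
python3 - <<'E'
from h import *
s=sense();print(s["contact_force"],s["ft_torque"],s["gripper_width"]*85.4,s["eef_pos"],s["eef_rot"])
cv2.imwrite("pics/w3.png",eyes.capture("wrist")[:,:,::-1])
E
```

```text
time: 5.93
eef_pos: [0.4993, -0.0548, 0.0813]
eef_rot: [0.0, 52.0, -3.1]
contact_force: [0.3, 0.2, -0.1]
gripper_width: 0.704
time: 6.6
eef_pos: [0.4991, -0.0549, 0.0824]
eef_rot: [-0.0, 51.9, -3.2]
contact_force: [-8.3, -1.7, 9.3]
gripper_width: 0.265
[-8.32592681 -1.65788769  9.27547388] [-0.19882653  0.64035951 -0.17592006] 22.609724148196708 [ 0.49905939 -0.05494758  0.08235605] [-3.50854076e-02  5.19059761e+01 -3.15760628e+00]
```

View pics/w3.png

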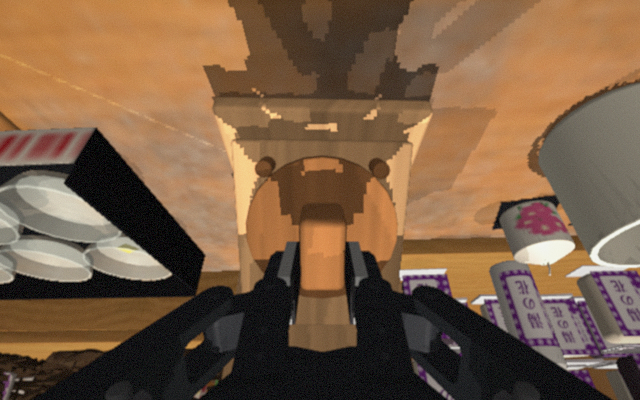

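```bash
python3 -m crank '[{"dp":[-0.1,0,0],"angular":[0,0,0]},{"dp":[-0.2,0,0],"angular":[0,0,0]},{"dp":[-0.4,0,0],"angular":[0,0,0]},{"dp":[-0.5,0,0],"angular":[0,0,0]},{"dp":[-0.5,0,0],"angular":[0,0,0]},{"dp":[-0.5,0,0],"angular":[0,0,0]},{"dp":[-0.3,0,0],"angular":[0,0,0]},{"dp":[0,0,0],"angular":[0,0,0]},{"dp":[0,0,0],"angular":[0,0,0]}]'
python3 - <<'E'
from h import *
s=sense();print(s["contact_force"],s["gripper_width"]*85.4,s["eef_pos"],s["eef_rot"],s["joint_pos"].round(1))
for n in ["wrist","scene"]:cv2.imwrite(f"pics/{n}4.png",eyes.capture(n)[:,:,::-1])
E
```

```text
time: 7.4
eef_pos: [0.4377, -0.0514, 0.161]
eef_rot: [-0.0, 51.9, -3.1]
contact_force: [0.9, -0.3, -1.2]
gripper_width: 0.257
[ 0.88293197 -0.34657874 -1.16487926] 21.933955491740313 [ 0.437667   -0.05138854  0.16101321] [-9.55811594e-03  5.18650531e+01 -3.11465750e+00] [ -9.7 -25.8 -58.3  19.6   4.   -5.2]
```

View pics/wrist4.png

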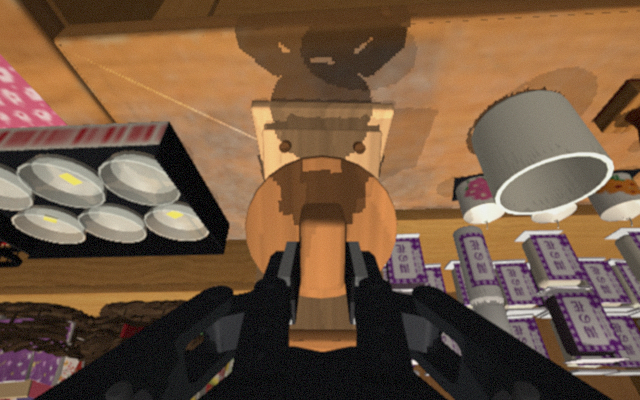

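View pics/scene4.png

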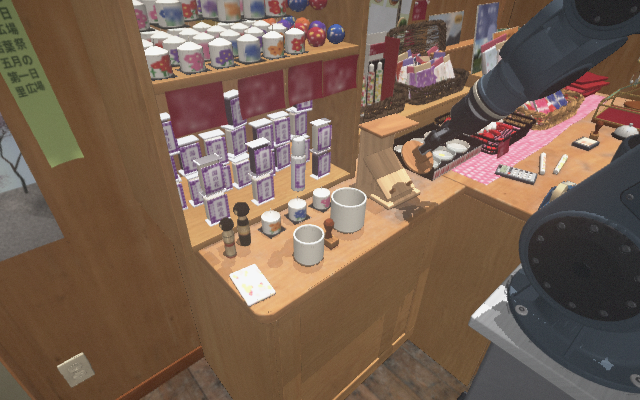

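Run:
```python
from h import *
plan([.44,-.04,.205],Rt(0,90,-3.1),10)
```

```text
straight dp [-0.864  0.285  0.739] w [-0.000e+00  7.597e+00 -2.000e-03] | twist dp [-1.077  0.285  0.425] per row /10: [-0.108  0.028  0.043] [-0.    0.76 -0.  ]
```

```bash
python3 -m crank '[{"dp":[-0.11,0.03,0.04],"angular":[0,0.76,0]},{"dp":[-0.11,0.03,0.04],"angular":[0,0.76,0]},{"dp":[-0.11,0.03,0.04],"angular":[0,0.76,0]},{"dp":[-0.11,0.03,0.04],"angular":[0,0.76,0]},{"dp":[-0.11,0.03,0.04],"angular":[0,0.76,0]},{"dp":[-0.11,0.03,0.04],"angular":[0,0.76,0]},{"dp":[-0.11,0.03,0.04],"angular":[0,0.76,0]},{"dp":[-0.11,0.03,0.04],"angular":[0,0.76,0]},{"dp":[-0.11,0.03,0.04],"angular":[0,0.76,0]},{"dp":[-0.11,0.03,0.04],"angular":[0,0.76,0]},{"dp":[0,0,0],"angular":[0,0,0]}]'
python3 - <<'E'
from h import *
plan([.46,.137,.20],Rt(0,90,-3.1),8)
plan([.4947,.137,.165],Rt(0,90,-3.1),8)
E
```

```text
time: 8.42
eef_pos: [0.439, -0.0392, 0.2045]
eef_rot: [177.9, 89.6, 174.9]
contact_force: [-0.8, -0.1, -2.6]
gripper_width: 0.266
straight dp [0.112 4.426 0.289] w [ 0.004 -0.071 -0.003] | twist dp [0.112 4.426 0.288] per row /8: [0.014 0.553 0.036] [ 0.001 -0.009 -0.   ]
straight dp [0.981 4.473 1.161] w [ 0.004 -0.071 -0.003] | twist dp [0.984 4.473 1.157] per row /8: [0.123 0.559 0.145] [ 0.001 -0.009 -0.   ]
```

```bash
python3 -m crank '[{"dp":[0.01,0.3,0.03],"angular":[0,-0.01,0]},{"dp":[0.01,0.6,0.03],"angular":[0,-0.01,0]},{"dp":[0.01,0.6,0.03],"angular":[0,-0.01,0]},{"dp":[0.01,0.6,0.04],"angular":[0,-0.01,0]},{"dp":[0.02,0.6,0.04],"angular":[0,-0.01,0]},{"dp":[0.1,0.6,0.2],"angular":[0,-0.01,0]},{"dp":[0.2,0.6,0.2],"angular":[0,-0.01,0]},{"dp":[0.2,0.4,0.2],"angular":[0,0,0]},{"dp":[0.2,0.17,0.2],"angular":[0,0,0]},{"dp":[0.21,0,0.19],"angular":[0,0,0]},{"dp":[0,0,0],"angular":[0,0,0]},{"dp":[0,0,0],"angular":[0,0,0]}]'
python3 - <<'E'
from h import *
s=sense();print(s["time"],s["contact_force"],s["ft_torque"],s["gripper_width"]*85.4,s["eef_pos"],s["eef_rot"],s["joint_pos"].round(1))
print(Rt(*s["eef_rot"]).as_matrix().round(4))
for n in ["wrist","scene","side"]:cv2.imwrite(f"pics/{n}5.png",eyes.capture(n)[:,:,::-1])
a=cv2.imread("pics/scene5.png")[130:250,290:420]; a=cv2.resize(a,(400,369),interpolation=cv2.INTER_CUBIC)
b=cv2.imread("pics/side5.png")[120:240,270:400]; b=cv2.resize(b,(400,369),interpolation=cv2.INTER_CUBIC)
cv2.imwrite("pics/c5.png",cv2.hconcat([a,b]))
E
```

```text
time: 9.42
eef_pos: [0.4932, 0.1356, 0.1669]
eef_rot: [-5.8, 89.7, -9.0]
contact_force: [-0.6, 1.1, -2.3]
gripper_width: 0.254
9.4167 [-0.62096723  1.09569272 -2.30941148] [ 0.05102268 -0.02597299  0.02088478] 21.697604106331205 [0.49323415 0.13564202 0.16685435] [-5.83501398 89.70481917 -8.98822802] [15.5 14.3 -7.5 68.  -0.1 18.6]
[[ 5.100e-03  5.500e-02  9.985e-01]
 [-8.000e-04  9.985e-01 -5.500e-02]
 [-1.000e+00 -5.000e-04  5.100e-03]]
```

View pics/c5.png

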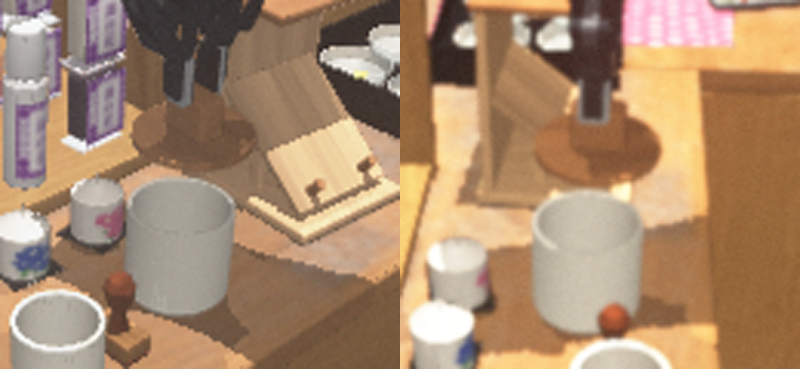

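View pics/wrist5.png

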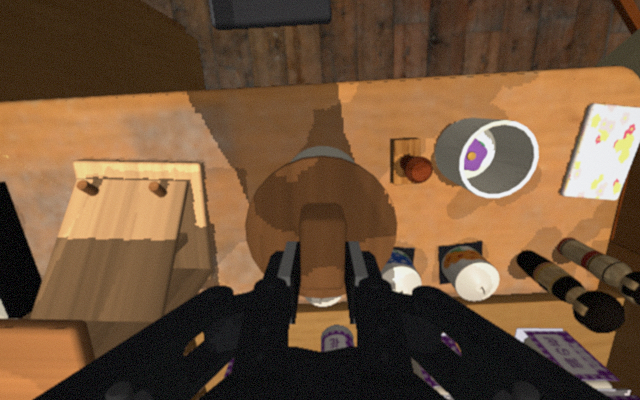

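```bash
cat > fit.py <<'E'
from h import *
from scipy.optimize import least_squares
import sys
t=np.linspace(0,2*np.pi,200)
def circ(c,r,z,tilt=None):
    p=np.c_[r*np.cos(t),r*np.sin(t),0*t]; return p+[c[0],c[1],z]
E
python3 - <<'E'
from fit import *
tr=lambda u,v,x0,y0:(x0+u/(400/130),y0+v/(369/120))
obs={"scene":np.r_[tr(132,100,290,130),tr(258,172,290,130)],"side":np.r_[tr(133,112,270,120),tr(261,183,270,120)]}
def f(c):
    o=[]
    for n in obs:
        a=proj(n,circ(c,.046,c[2]));b=proj(n,circ(c,.046,c[2]-.007))
        o.append(np.r_[a[:,0].min(),a[:,0].max(),b[:,1].max()]-obs[n][[0,2,3]])
    return np.concatenate(o)
r=least_squares(f,[.494,.136,.145]);print("flange top",r.x.round(4),r.fun.round(1))
c=r.x
J=np.array([.4947,.1372])
out=[]
for n,(x0,y0) in {"scene":(290,130),"side":(270,120)}.items():
    im=cv2.imread(f"pics/{n}5.png")[y0:y0+120,x0:x0+130]; o=cv2.resize(im,(400*2,369*2),interpolation=cv2.INTER_CUBIC)
    k=800/130
    def dr(p,col):
        q=(proj(n,p)-[x0,y0]+.5)*k; cv2.polylines(o,[q.round().astype(int)],True,col,1)
    dr(circ(c,.046,c[2]),(0,255,0));dr(circ(c,.046,c[2]-.007),(0,255,255))
    dr(circ(J,.042,.08),(255,0,0));dr(circ(J,.042,0),(255,0,0))
    cv2.imwrite(f"pics/o5{n}.png",o[80:680])
E
```

```text
flange top [0.4898 0.1334 0.1495] [ 0.   0.2 -0.5 -0.1  0.1  0.5]
```

View pics/o5scene.png

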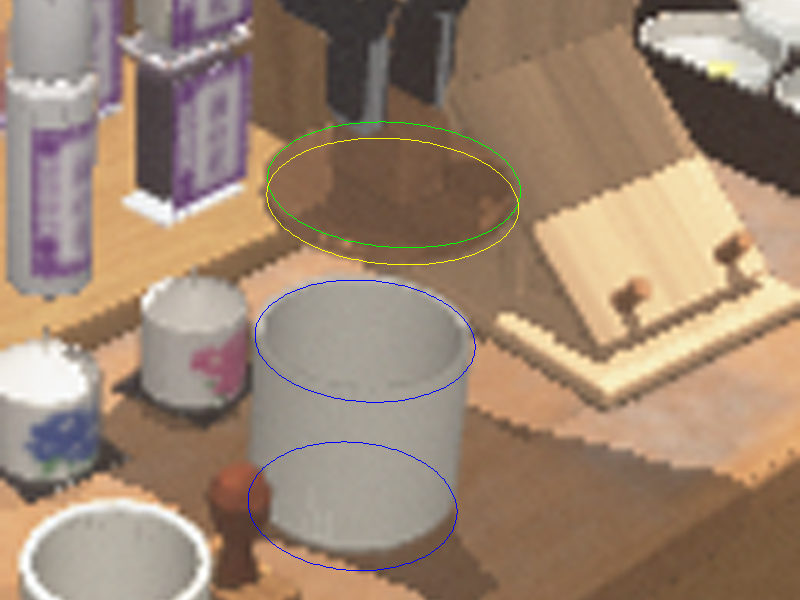

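View pics/o5side.png

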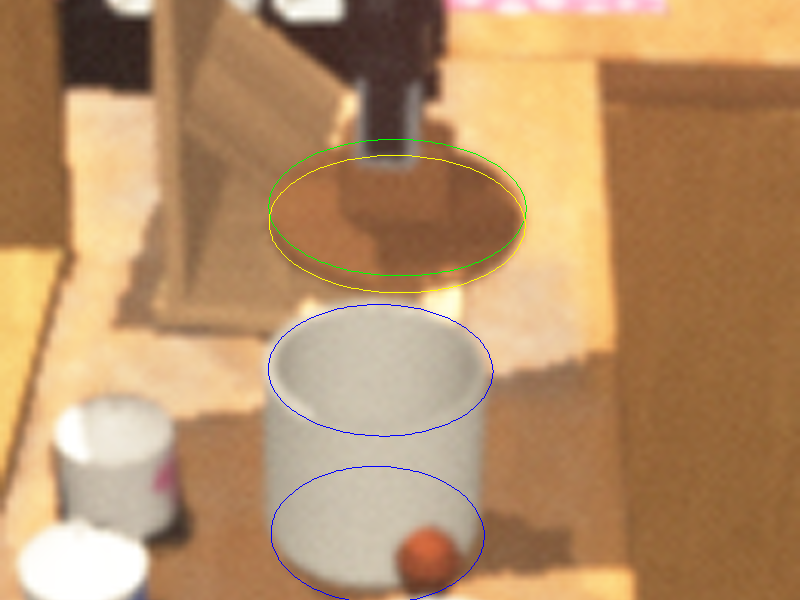

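```bash
cat >> fit.py <<'E'
def grad(fn):
    im=cv2.GaussianBlur(cv2.imread(fn).astype(np.float32),(0,0),0.8)
    gx=cv2.Sobel(im,cv2.CV_32F,1,0)/8;gy=cv2.Sobel(im,cv2.CV_32F,0,1)/8
    return gx,gy
def score(g,n,P):
    q=proj(n,P).astype(np.float32); tn=np.roll(q,-1,0)-np.roll(q,1,0); tn/=np.linalg.norm(tn,axis=1,keepdims=True)
    nx,ny=-tn[:,1],tn[:,0]
    m=lambda a:cv2.remap(a,q[:,:1],q[:,1:],cv2.INTER_LINEAR)[:,0]
    d=m(g[0])*nx[:,None]+m(g[1])*ny[:,None]
    return np.minimum(np.linalg.norm(d,axis=1),12)
E
python3 - <<'E'
from fit import *
from scipy.optimize import minimize
def opt(S,x0,step):
    best=None
    x=np.array(x0,float)
    for s in step:
        G=np.meshgrid(*[np.arange(-4,5)*s]*len(x),indexing="ij"); C=np.stack([g.ravel() for g in G],1)+x
        v=[S(c) for c in C]; x=C[int(np.argmax(v))]
    return x,max(v)
def jar(names,z=.08):
    gs=[(n,grad(f"pics/{n}{k}.png")) for n,k in names]
    def S(c): return sum(score(g,n,circ(c,.042,z)).mean()+.7*score(g,n,circ(c,.038,z)).mean() for n,g in gs)
    return opt(S,[.4947,.137],[.002,.0005,.0002])
for nm in ([("scene",0)],[("side",0)],[("scene",0),("side",0)],[("scene",5)],[("side",5)],[("scene",5),("side",5)]): 
    x,v=jar(nm);print("jar",nm,x.round(4),round(v,2))
gl=[(n,grad(f"pics/{n}5.png")) for n in ("scene","side")]
front={"scene":None}
def SL(c,gs):
    s=0
    for n,g in gs:
        P=circ(c,.046,c[2]-.007);q=proj(n,P); w=q[:,1]>q[:,1].mean()   # lower edge front half
        s+=score(g,n,P)[w].mean()
        P=circ(c,.046,c[2]);q=proj(n,P); w=q[:,1]<q[:,1].mean()+8
        s+=score(g,n,P)[w].mean()
    return s
x,v=opt(lambda c:SL(c,gl),[.490,.134,.149],[.0015,.0005,.0002]);print("lid",x.round(4),v)
for gg in gl:
    x,v=opt(lambda c:SL([c[0],c[1],.149],[gg]),[.490,.134],[.0015,.0005,.0002]);print("lid z.149",gg[0],x.round(4),v)
E
```

```text
jar [('scene', 0)] [0.5    0.1282] 20.28
jar [('side', 0)] [0.4947 0.143 ] 20.0
jar [('scene', 0), ('side', 0)] [0.4939 0.1417] 40.06
jar [('scene', 5)] [0.4985 0.132 ] 14.66
jar [('side', 5)] [0.4954 0.1361] 15.33Traceback (most recent call last):
  File "<stdin>", line 15, in <module>
  File "<stdin>", line 13, in jar
  File "<stdin>", line 8, in opt
  File "<stdin>", line 12, in S
  File "<stdin>", line 12, in <genexpr>
  File "fit.py", line 12, in score
    q=proj(n,P).astype(np.float32); tn=np.roll(q,-1,0)-np.roll(q,1,0); tn/=np.linalg.norm(tn,axis=1,keepdims=True)
      ~~~~^^^^^
  File "h.py", line 7, in proj
    K,E=P(n,c); p=np.atleast_2d(X)@E[:3,:3].T+E[:3,3]; p=p*[1,-1,-1]; q=p@K.T; return q[:,:2]/q[:,2:]
        ~^^^^^
  File "h.py", line 5, in P
    c=c or eyes.get_calibration(n); return c["mtx"],c["extrinsics"]
           ~~~~~~~~~~~~~~~~~~~~^^^
ValueError: time passes only in moves, steps and waits
```

```bash
cat >> h.py <<'E'
_C={}
def P(n,c=None):
    if c is None:
        if n not in _C: _C[n]=eyes.get_calibration(n)
        c=_C[n]
    return c["mtx"],c["extrinsics"]
E
sed -i 's/,12)$/,60)/' fit.py
cat > run5.py <<'E'
from fit import *
import sys
k=sys.argv[1]; z0=float(sys.argv[2])
def opt(S,x0,step):
    x=np.array(x0,float)
    for s in step:
        G=np.meshgrid(*[np.arange(-4,5)*s]*len(x),indexing="ij"); C=np.stack([g.ravel() for g in G],1)+x
        v=[S(c) for c in C]; x=C[int(np.argmax(v))]
    return x,max(v)
def jar(names,z=.08):
    gs=[(n,grad(f"pics/{n}{k}.png")) for n,k in names]
    def S(c): return sum(score(g,n,circ(c,.042,z)).mean() for n,g in gs)
    return opt(S,[.4947,.137],[.002,.0005,.0002])
for nm in ([("scene",0)],[("side",0)],[("scene",0),("side",0)],[("scene",k)],[("side",k)],[("scene",k),("side",k)]): 
    x,v=jar(nm);print("jar",nm,x.round(4),round(v,2))
gl=[(n,grad(f"pics/{n}{k}.png")) for n in ("scene","side")]
def SL(c,gs):
    s=0
    for n,g in gs:
        P=circ(c,.046,c[2]-.007);q=proj(n,P); w=q[:,1]>q[:,1].mean()
        s+=score(g,n,P)[w].mean()
        P=circ(c,.046,c[2]);q=proj(n,P); w=q[:,1]<q[:,1].mean()+8
        s+=score(g,n,P)[w].mean()
    return s
x,v=opt(lambda c:SL(c,gl),[.490,.134,z0],[.0015,.0005,.0002]);print("lid",x.round(4),v)
zz=x[2]
for gg in gl:
    x,v=opt(lambda c:SL([c[0],c[1],zz],[gg]),[.490,.134],[.0015,.0005,.0002]);print("lid z",zz,gg[0],x.round(4),v)
E
python3 run5.py 5 .149
```

```text
jar [('scene', 0)] [0.4974 0.1348] 36.1
jar [('side', 0)] [0.4979 0.1287] 32.09
jar [('scene', 0), ('side', 0)] [0.4972 0.135 ] 65.55
jar [('scene', '5')] [0.4987 0.1337] 15.69
jar [('side', '5')] [0.4984 0.1337] 18.31
jar [('scene', '5'), ('side', '5')] [0.4985 0.1337] 33.98
lid [0.4912 0.1348 0.1483] 95.007835
lid z 0.1483 scene [0.4916 0.1344] 34.980194
lid z 0.1483 side [0.4912 0.1347] 60.15318
```

```bash
python3 - <<'E'
from h import *
s=sense();plan(s["eef_pos"]+[.0065,-.0003,-.035],Rt(0,90,-3.15))
E
python3 -m crank '[{"dp":[0,0,0.08],"angular":[0,0.03,0]},{"dp":[0,0,0.083],"angular":[0,0.03,0]},{"dp":[0.15,0,0],"angular":[0,0,0]},{"dp":[0.2,0,0],"angular":[0,0,0]},{"dp":[0.2,0,0],"angular":[0,0,0]},{"dp":[0.2,0,0],"angular":[0,0,0]},{"dp":[0.12,0,0],"angular":[0,0,0]},{"dp":[0,0,0],"angular":[0,0,0]},{"dp":[0,0,0],"angular":[0,0,0]}]'
python3 - <<'E'
from h import *
s=sense();print(s["contact_force"],s["eef_pos"].round(4),s["joint_pos"].round(2));print(Rt(*s["eef_rot"]).as_matrix()[:,0].round(4))
for n in ["wrist","scene","side"]:cv2.imwrite(f"pics/{n}6.png",eyes.capture(n)[:,:,::-1])
E
python3 run5.py 6 .1133 | grep -v "0)"
python3 - <<'E'
import cv2
a=cv2.imread("pics/scene6.png")[140:240,300:400]; a=cv2.resize(a,(400,400),interpolation=cv2.INTER_CUBIC)
b=cv2.imread("pics/side6.png")[140:240,280:380]; b=cv2.resize(b,(400,400),interpolation=cv2.INTER_CUBIC)
cv2.imwrite("pics/c6.png",cv2.hconcat([a,b]))
E
```

```text
straight dp [0.876 0.001 0.157] w [-0.002  0.079 -0.003] | twist dp [0.876 0.001 0.16 ] per row /1: [0.876 0.001 0.16 ] [-0.002  0.079 -0.003]
time: 10.32
eef_pos: [0.4998, 0.1364, 0.1326]
eef_rot: [-7.2, 90.0, -10.3]
contact_force: [0.1, -0.3, 0.2]
gripper_width: 0.259
[ 0.10722932 -0.28605964  0.17892812] [0.4998 0.1364 0.1326] [ 1.527e+01  1.624e+01 -9.940e+00  6.379e+01 -1.000e-02  1.836e+01]
[ 5.e-04 -1.e-04 -1.e+00]
jar [('scene', '6')] [0.4848 0.1478] 8.05
jar [('side', '6')] [0.4954 0.1478] 8.14
jar [('scene', '6'), ('side', '6')] [0.4975 0.1352] 14.18
lid [0.4975 0.1359 0.1146] 101.87274
lid z 0.1146 scene [0.498  0.1353] 40.727173
lid z 0.1146 side [0.4975 0.136 ] 61.316853
```

View pics/c6.png

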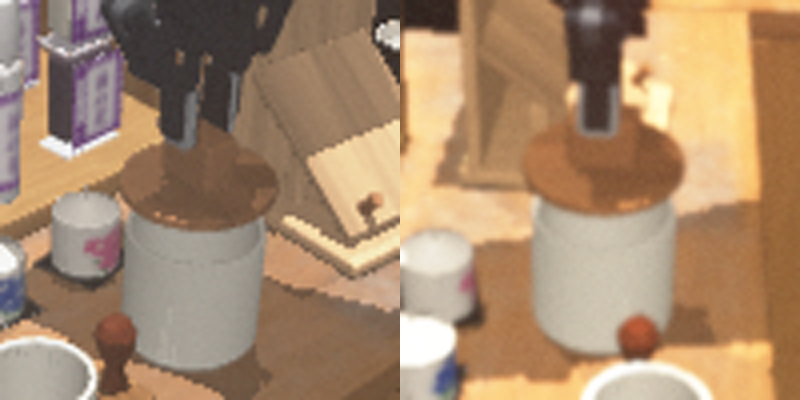

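```bash
python3 -m crank '[{"dp":[0.1,-0.02,0],"angular":[0,0,0]},{"dp":[0.15,0,0],"angular":[0,0,0]},{"dp":[0.15,0,0],"angular":[0,0,0]},{"dp":[0.05,0,0],"angular":[0,0,0]},{"dp":[0,0,0],"angular":[0,0,0]}]'
python3 -m crank '[{"dp":[0.05,0,0],"angular":[0,0,0]},{"dp":[0.05,0,0],"angular":[0,0,0]},{"dp":[0,0,0],"angular":[0,0,0]}]'
python3 -m crank '[{"dp":[0.03,0,0],"angular":[0,0,0]},{"dp":[0.03,0,0],"angular":[0,0,0]},{"dp":[0,0,0],"angular":[0,0,0]}]'
```

```text
time: 10.88
eef_pos: [0.4995, 0.1354, 0.114]
eef_rot: [-127.1, 90.0, -130.2]
contact_force: [-0.1, -0.6, -2.1]
gripper_width: 0.262
time: 11.13
eef_pos: [0.5, 0.1356, 0.1106]
eef_rot: [0.8, 90.0, -2.3]
contact_force: [-0.8, 0.7, -1.6]
gripper_width: 0.262
time: 11.38
eef_pos: [0.5, 0.1356, 0.1083]
eef_rot: [1.3, 89.9, -1.8]
contact_force: [-0.1, 0.2, -1.7]
gripper_width: 0.259
```

```bash
python3 -m crank '[{"dp":[0.03,0,0],"angular":[0,0,0]},{"dp":[0,0,0],"angular":[0,0,0]}]'
python3 -m crank '[{"dp":[0.03,0,0],"angular":[0,0,0]},{"dp":[0,0,0],"angular":[0,0,0]}]'
python3 -m crank '[{"dp":[0.02,0,0],"angular":[0,0,0]},{"dp":[0,0,0],"angular":[0,0,0]}]'
```

```text
time: 11.55
eef_pos: [0.5, 0.1356, 0.1071]
eef_rot: [2.1, 89.9, -1.0]
contact_force: [-0.6, -0.4, -1.2]
gripper_width: 0.263
time: 11.72
eef_pos: [0.5002, 0.1355, 0.1061]
eef_rot: [-2.5, 89.9, -5.6]
contact_force: [-0.3, -1.6, 2.2]
gripper_width: 0.263
time: 11.88
eef_pos: [0.5004, 0.1356, 0.1057]
eef_rot: [11.0, 89.9, 7.9]
contact_force: [-1.3, -2.0, 8.6]
gripper_width: 0.263
```

```bash
python3 - <<'E'
from h import *
s=sense();print(s["contact_force"],s["ft_torque"].round(3),s["eef_pos"].round(4),s["joint_pos"].round(2));print(Rt(*s["eef_rot"]).as_matrix()[:,0].round(4))
for n in ["wrist","scene","side"]:cv2.imwrite(f"pics/{n}7.png",eyes.capture(n)[:,:,::-1])
a=cv2.imread("pics/scene7.png")[140:240,300:400]; a=cv2.resize(a,(400,400),interpolation=cv2.INTER_CUBIC)
b=cv2.imread("pics/side7.png")[140:240,280:380]; b=cv2.resize(b,(400,400),interpolation=cv2.INTER_CUBIC)
cv2.imwrite("pics/c7.png",cv2.hconcat([a,b]))
E
python3 run5.py 7 .095 | grep lid
```

```text
[-1.25406061 -1.98122507  8.5783952 ] [-0.049  0.281 -0.045] [0.5004 0.1356 0.1057] [ 1.517e+01  1.720e+01 -1.269e+01  5.998e+01 -1.000e-02  1.828e+01]
[ 2.1e-03  3.0e-04 -1.0e+00]
lid [0.4977 0.135  0.0878] 100.02065
lid z 0.08779999999999999 scene [0.4977 0.135 ] 42.40058
lid z 0.08779999999999999 side [0.4977 0.135 ] 57.62007
```

View pics/c7.png

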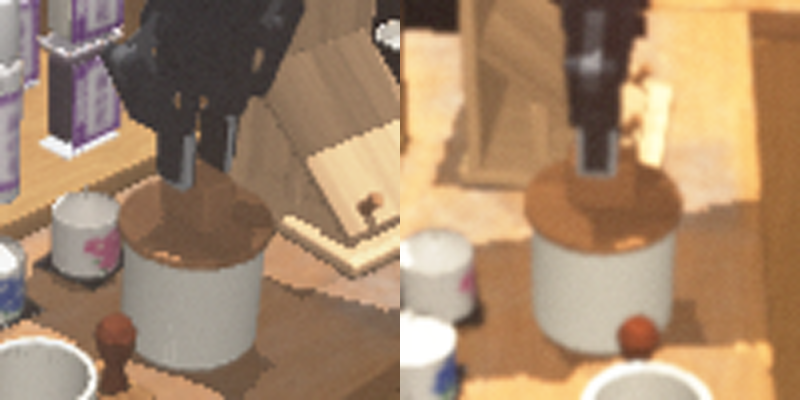

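```bash
python3 -m crank '[{"dp":[0.012,0,0],"angular":[0,0,0]},{"dp":[0,0,0],"angular":[0,0,0]}]'; python3 -c "
from h import *
s=sense();print(s['contact_force'],s['ft_torque'].round(3))"
```

```text
time: 12.2
eef_pos: [0.5006, 0.1357, 0.1056]
eef_rot: [11.5, 89.9, 8.4]
contact_force: [-1.1, -1.4, 10.8]
gripper_width: 0.261
[-1.09608998 -1.3780447  10.75096683] [-0.031  0.478 -0.013]
```

```bash
python3 -m crank '[{"dp":[0.003,0,0],"angular":[0,0.08,0]},{"dp":[0,0,0],"angular":[0,0,0]}]'; python3 -c "
from h import *
s=sense();print(s['contact_force'],s['ft_torque'].round(3))"
python3 -m crank '[{"dp":[0.003,0,0],"angular":[0,0.08,0]},{"dp":[0,0,0],"angular":[0,0,0]}]'; python3 -c "
from h import *
s=sense();print(s['contact_force'],s['ft_torque'].round(3))"
```

```text
time: 12.37
eef_pos: [0.5007, 0.1357, 0.1056]
eef_rot: [172.2, 89.7, 169.1]
contact_force: [-3.1, -1.9, 13.1]
gripper_width: 0.263
[-3.07648021 -1.9188221  13.0679481 ] [-0.106  0.578  0.004]
time: 12.53
eef_pos: [0.5008, 0.1357, 0.1056]
eef_rot: [176.8, 89.3, 173.7]
contact_force: [-4.0, -2.5, 16.6]
gripper_width: 0.264
[-4.0261439  -2.54363272 16.59757643] [-0.143  0.717  0.082]
```

```bash
python3 -m crank '[{"dp":[-0.008,0,0],"angular":[0,-0.08,0]},{"dp":[-0.008,0,0],"angular":[0,-0.1,0]},{"dp":[0,0,0],"angular":[0,0,0]}]'; python3 -c "
from h import *
s=sense();print(s['contact_force'],s['ft_torque'].round(3),Rt(*s['eef_rot']).as_matrix()[:,0].round(4),s['eef_pos'])"
```

```text
time: 12.78
eef_pos: [0.5003, 0.1356, 0.1058]
eef_rot: [4.8, 89.8, 1.7]
contact_force: [-1.1, -1.6, 6.7]
gripper_width: 0.263
[-1.05774747 -1.58527448  6.68921797] [-0.131  0.192  0.056] [ 4.3e-03  1.0e-04 -1.0e+00] [0.50032386 0.13562167 0.10577593]
```

```bash
python3 -m crank '[{"dp":[0,0,0],"angular":[0,0,0]},{"dp":[0,0,0],"angular":[0,0,0]},{"dp":[0,0,0],"angular":[0,0,0]},{"dp":[0,0,0],"angular":[0,0,0]},{"dp":[0,0,0],"angular":[0,0,0]},{"dp":[0,0,0],"angular":[0,0,0]}]' 50
python3 - <<'E'
from h import *
s=sense();print(s["contact_force"],s["gripper_width"]*85.4)
for n in ["wrist","scene","side"]:cv2.imwrite(f"pics/{n}8.png",eyes.capture(n)[:,:,::-1])
E
python3 run5.py 8 .087 | grep lid
```

```text
time: 13.28
eef_pos: [0.5, 0.1356, 0.1051]
eef_rot: [1.4, 89.8, -1.7]
contact_force: [-0.5, 0.4, -0.8]
gripper_width: 0.585
[-0.47868062  0.36999181 -0.79656551] 49.94671041219493
lid [0.4978 0.1346 0.0878] 99.70513
lid z 0.08779999999999999 scene [0.4982 0.1343] 42.6509
lid z 0.08779999999999999 side [0.4977 0.135 ] 57.16697
```

View pics/wrist8.png

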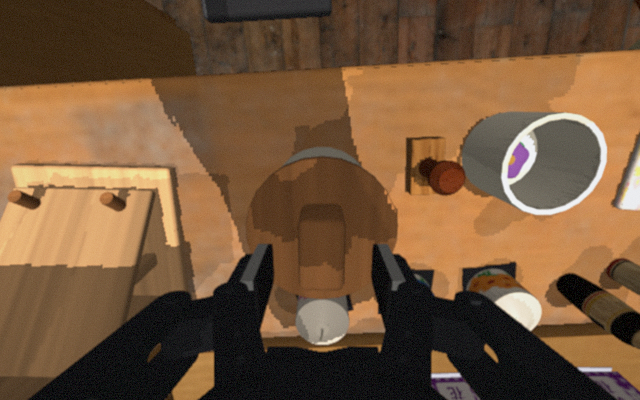

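Released cleanly with no contact force left. I'll retreat straight up, then check.

```bash
python3 -m crank '[{"dp":[-0.2,0,0],"angular":[0,0,0]},{"dp":[-0.4,0,0],"angular":[0,0,0]},{"dp":[-0.6,0,0],"angular":[0,0,0]},{"dp":[-0.6,0,0],"angular":[0,0,0]},{"dp":[-0.6,0,0],"angular":[0,0,0]},{"dp":[-0.6,0,-0.3],"angular":[0,0,0]},{"dp":[-0.3,0,-0.8],"angular":[0,0,0]},{"dp":[0,0,-0.9],"angular":[0,0,0]},{"dp":[0,0,-0.9],"angular":[0,0,0]},{"dp":[0,0,-0.5],"angular":[0,0,0]},{"dp":[0,0,0],"angular":[0,0,0]}]'
python3 - <<'E'
from h import *
for n in ["wrist","scene","side"]:cv2.imwrite(f"pics/{n}9.png",eyes.capture(n)[:,:,::-1])
a=cv2.imread("pics/scene9.png")[140:270,280:410]; a=cv2.resize(a,(400,400),interpolation=cv2.INTER_CUBIC)
b=cv2.imread("pics/side9.png")[140:270,260:390]; b=cv2.resize(b,(400,400),interpolation=cv2.INTER_CUBIC)
cv2.imwrite("pics/c9.png",cv2.hconcat([a,b]))
E
python3 run5.py 9 .087 | grep lid
```

```text
time: 14.35
eef_pos: [0.3608, 0.1429, 0.2379]
eef_rot: [12.0, 89.8, 8.9]
contact_force: [1.1, -0.8, 1.5]
gripper_width: 0.586
lid [0.4975 0.1355 0.0878] 101.08835
lid z 0.08779999999999999 scene [0.4984 0.1336] 48.65686
lid z 0.08779999999999999 side [0.4975 0.1372] 55.086487
```

View pics/c9.png

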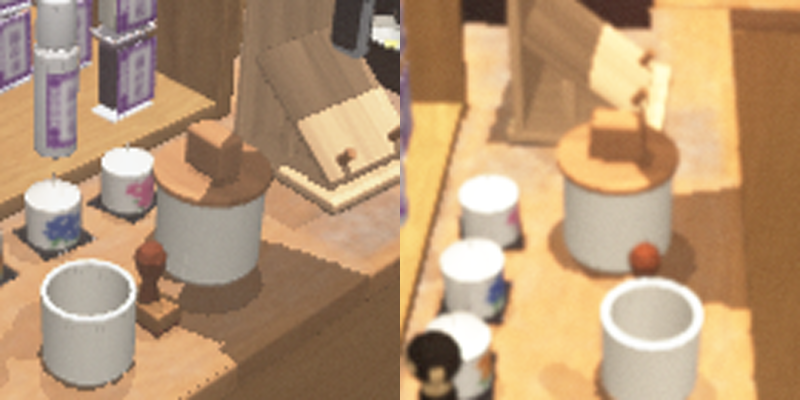

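View pics/wrist9.png

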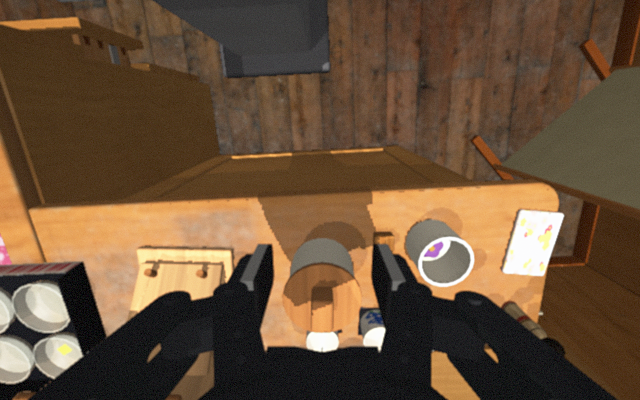

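The lid sits level and centred on the wide jar, the other items look untouched, and the gripper is clear. I'll hand it in.

```bash
python3 -c "
from plant import sign_off,sense
print(sense()['time'],sense()['contact_force']);print(sign_off())"
```

```text
14.5 [ 0.43717672  0.20280776 -0.64238777]
the job is handed in; nothing more can be done
None
```

The lid is on the wide jar, and I handed the job in at 14.5 s. I gripped it by its bar handle in line with its tilt and drew it off the slope along its own axis. Then I levelled it and lowered it in about 1 mm steps until it rested on the rim. I let go only once it was resting there and backed away.

- **Seating:** contact came at about the height expected for the flange on the rim. The fitted flange top was 87.8 mm up, against 87 mm when fully seated. The lid looks level in both fixed views.
- **Centring:** after release the lid fitted at about (0.4975, 0.1355). The jar fitted at about (0.4978, 0.1343), so they agree to about 1 mm.
- **Surroundings:** both jars and the neighbouring items look undisturbed, judged by eye in the last pictures. The gripper was clear, with no force beyond sensor noise.

**Checks that disagreed:**
- My first jar estimate, read off the rim's edges in the pictures, was about 3 mm off. I dropped it for a fit of lid and jar in the same pictures.
- In the last pictures the two cameras' separate lid fits differ by about 3.6 mm in y; the figure above is the joint fit.
- While the lid rested on the rim the torque reading hinted at a slight tilt. A 0.8-degree correction raised the contact force to 16.6 N, so I undid it before letting go.

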